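# Set the vial clamp's jaw gap with its thumbwheel and lock it

## Task

Close the gap of the vial clamp to its gauge mark: roll the knurled brass thumbwheel under a fingertip, a stroke at a time, until the black pointer of the sliding jaw stands over the red band on the white scale, then push the lock lever over, away from the robot's side, as far as it goes. Work with the fingertips only: do not push the jaw itself, leave the clamp standing where it is without lifting or shoving it, and do not disturb the things around it.

Things in the scene. Friction and masses are not known exactly. Their poses are not given: they have to be found in the camera images.
- clamp: Vial clamp standing loose on the worktop, about 3 kg: dark steel base plate 110 (x) x 260 (y) x 14 mm; origin: centre of its underside. Its +y axis runs along the plate from the lock lever past the thumbwheel (y = -32 mm) and the sliding jaw to the fixed jaw (face at y = 85 mm). Jaws reach z = 54 mm. Its -x side, with the white scale rail (16 mm wide, top z = 34 mm), faces the robot; turned up to 0.35 rad.
- wheel_top (a point): Topmost point of the knurled brass thumbwheel, mid-width (clamp frame x = 15, y = -32, z = 72 mm). Fixed to the clamp, does not turn; axes as the clamp's. Wheel radius 28 mm, width 16 mm, level axle along the clamp's x, between two grey cheeks (40 mm over their outsides in x, 60 mm long in y, top z = 62 mm): only its upper 10 mm stand out.
- wheel (a joint): Turn of the thumbwheel in rad, 0 at the start, at most 4.2. Moving the top of its rim towards the jaws (clamp +y) counts up and closes the gap, the other way opens it: 28 mm of rim travel = 1 rad = 10 mm of jaw travel. It turns lightly (about 1 to 1.5 N at the rim) and stays where it is left; a fingertip pressed on from above with 3 to 10 N carries the rim along by friction.
- pointer (a point): Underside of the black pointer needle (3 mm wide in y, about 3 mm above the white scale) on the robot's side of the sliding jaw, in line with the jaw's face. Axes as the clamp's; moves along the clamp's y with the jaw.
- mark (a point): Middle of the red gauge band (8 mm wide in y) on top of the white scale rail. Axes as the clamp's. It stands at another place on the scale each time, 14 to 34 mm beyond the pointer's first position towards the fixed jaw, and does not move.
- jaw (a joint): Travel of the sliding jaw in m: 0 fully open (gap 50 mm) at the start, growing as the gap closes, at most 0.042. Driven by the thumbwheel.
- lock (a joint): Angle of the lock lever in rad: 0 to 0.15 at the start, leaning about 0.5 rad from upright to the clamp's -x side (towards the robot), unlocked; it swings over to +x and stops at 1.0, leaning as far the other way: locked. Stays where it is left; about 1 N at the ball moves it.
- lock_tip (a point): Centre of the red ball (radius 13 mm) at the top of the lock lever. Lever pivot: clamp frame x = 15, y = -100, z = 36 mm, axis along the clamp's y; ball centre 60 mm from the pivot, so 89 mm high at either end of the swing and 96 mm midway, moving 58 mm in clamp +x. The grey block below is 70 (x) x 50 (y) mm, top z = 39 mm.
- flask: White plastic flask 75 x 75 x 130 mm, loose bystander; origin under its centre.
- beaker: Small clear beaker 60 x 63 x 80 mm, loose bystander; origin under its centre.
- tape: Roll of tan tape 76 x 76 x 19 mm lying flat, loose bystander; origin under its centre.
- marker: White marker pen with a blue cap, 13 x 135 x 12 mm, lying, loose bystander; origin under its centre.
- timer: Small white timer 66 x 66 x 19 mm lying flat, loose bystander; origin under its centre.

How it is judged (in metres and radians):
On the way, in this order (a step that is already met when the one before it is completed fails the run):
1. the pointer stands within the red band while the lever is still unlocked (y of pointer in the frame of mark between -0.0045 and 0.0045 m and value of joint lock below 0.35 rad), for 0.3 s.
2. the lock lever is pushed over to its stop (value of joint lock above 0.85 rad), for 0.2 s.
At the end, for the whole second after the job is handed in: the middle of the pointer is within 4.5 mm of the middle of the red band along the scale, the lock lever is at 0.85 rad or more, and the clamp stands at rest on the worktop (y of pointer in the frame of mark between -0.0045 and 0.0045 m and value of joint lock above 0.85 rad and linear speed of clamp below 0.01 m/s and height (world z) of clamp below 0.004 m); the robot touches nothing.
It fails at once if the clamp is lifted or tipped (height (world z) of clamp above 0.008 m or angle between clamp's own z axis and vertical above 0.08 rad).
It fails at once if the clamp is shoved more than 25 mm from where it stood (distance of clamp from where it was at the start of the episode above 0.025 m).
It fails at once if the sliding jaw is pushed directly (contact force between any of the fingers, the arm and jaw above 2 N).
It fails at once if a thing standing around is moved more than 25 mm (distance of any of flask, beaker, tape, marker, timer from where it was at the start of the episode above 0.025 m).
It also fails if it takes over 48 s, if anything falls off the work surface, if the arm or the gripper's body presses on something with over 40 N, if the wrist force passes 120 N, or if a joint passes its speed limit or range.

## Robot

A 7-joint arm with a two-finger parallel gripper is mounted at the origin on a cart in front of the work surface, level with it; the furniture and walls round the work are solid. World frame = base frame: x ahead of the robot, y to its left, z up, the work surface at z = 0. Lengths are in mm, angles in rad, forces in N, time in s.
With the tool pointing down it reaches from about 425 to 950 mm from the base axis. Payload 16.7 kg.
Tool frame: the origin (TCP) lies at the very end of the fingers, on their centre line; the grasp point (between the pads) lies 19 mm behind it; z points along the fingers, y is the line along which they close (so a half turn about z gives the same grasp; the last joint's range is limited). The gripper opens to 94 mm and grips with 3 to 60 N. Pads are 16 mm wide; open, the fingers measure 119 mm over their backs; the gripper's body (75 mm by 177 mm) begins 78 mm behind the grasp point.
Start: joints at [1.141, 0.426, 0.074, 1.606, -0.034, 1.111, -0.067], TCP at [186.38, -648.719, 205.467] pointing down, gripper open.
Joint ranges: [-2.85, 2.85], [-0.5, 2.14], [-1.23, 1.37], [0.21, 2.46], [-1.02, 4.16], [0.16, 2.05], [-2.73, 2.73]. Speed limits (rad/s): [1.89, 1.89, 2.39, 2.39, 3.01, 3.01, 3.01].

## Interface

Orientations are given as a unit quaternion [w, x, y, z].
In Python, from rig import readout, viewer, finish_job gives the robot as it stands.
- The arm moves only by the tool drive_tool, never from a script. Its argument "plan" is a list of rows, each an object of numbers: "dx", "dy", "dz": the shift along the tool's x, y, z in units of 25 mm (1.0 is 25 mm); "wx", "wy", "wz": the turn, a rotation vector about the tool's x, y, z in units of 5 degrees (1.0 is 5 degrees); "grip": the finger opening in mm, from 0 to 94. In form: [{"dx": .., "dy": .., "dz": .., "wx": .., "wy": .., "wz": .., "grip": ..}, ...]. A call has exactly 5 rows; each row is the pose to reach, as a shift and turn from the pose commanded when the call began, along the tool's axes at that moment; what a row does not reach only later rows make up. A row lasts 1/12 s, in which the tool goes at most 41.7 mm and 7.16 degrees, less where a joint would pass 70% of its speed; a pose out of reach is approached as far as the arm can. A call with a gripper value outside its range is refused whole. The fingers move at their own pace and stop on an object; "force" is the grip in N (left out, the last holds). Time passes only in rows, so rows that repeat a pose let the fingers close, or fill a call up. It gives the time, the measured TCP pose, the force, the opening and the grip force at its end, in the units of the state.
- readout.sense(): the state, without advancing time (a new reading comes with each control period).
- viewer.capture(name): name is "side" or "top"; returns a dict with "pixels" (480x640x3 uint8, blue, green, red), "fx", "fy", "cx", "cy" (pixels), "cam_to_world" (4x4, takes a point from camera to world coordinates). Camera axes: x right, y down, z forward; pixel columns grow to the right and rows downward; lengths in mm; the calibration is good to about 2 mm. A picture is of the moment at which its call begins. There is no depth.
- finish_job(): hands the job in; it is judged then, once.
The state is a dict: "t": time; "joint_positions": joint angles; "qd": joint speeds; "joint_torque": joint torques, N m; "tool_pos": TCP position; "orientation": TCP orientation; "force": force on the tool from outside, world axes, zero at the start; "torque": the same for the moment, N m; "width": finger opening in mm; "grip_force": force on a finger pad.
Only numpy, scipy, OpenCV 4.12 (cv2) and the standard library are available. Lean on these libraries where they do the work, as an engineer would, in place of code of your own. Each camera call takes 0.05 s, during which the arm holds its last target. There are 200 camera calls.

## Working session

There is one attempt and no reset: what is moved stays moved. The work goes in short steps, Python scripts to look and compute and a tool call to move; the robot and the scene stay as the last step left them, time stands still between calls to the robot, and variables do not carry over. Pictures are saved under pics/ and viewed, at most 10 in all, crops included, and the job is handed in when it is done.

Besides the shell and the picture viewer there is one more tool, called after "Emit:" as name(argument=value, ...), one argument or row to a line, values as JSON. drive_tool: Moves the arm, as the interface text tells. Its arguments: {"type":"object","properties":{"plan":{"type":"array"},"force":{"type":"number"}},"required":["plan"]}

```bash
mkdir -p pics; ls; python3 - <<'E'
from rig import readout, viewer
import cv2
s=readout.sense(); print(s['t'],s['tool_pos'],s['orientation'],s['force'],s['width'])
for n in("top","side"):
    c=viewer.capture(n); cv2.imwrite(f"pics/{n}0.png",c["pixels"]); print(n,c["fx"],c["cx"],c["cy"],c["cam_to_world"])
E
```

```text
pics
0.0 [ 186.2506457  -648.33948171  204.78415711] [-6.17959855e-04  9.90234668e-01  1.39409131e-01 -1.21184820e-04] [-0.04058359 -0.06846846 -0.17575665] 93.62263885865227
top 525.0958801829565 315.226451342185 241.97189825920037 [[ 5.72686075e-02 -9.70774108e-01  2.33062089e-01  2.86982892e+02]
 [-9.98336042e-01 -5.41085258e-02  1.99352847e-02  1.01442719e+02]
 [-6.74201218e-03 -2.33815949e-01 -9.72257500e-01  1.18118873e+03]
 [ 0.00000000e+00  0.00000000e+00  0.00000000e+00  1.00000000e+00]]
side 464.4202611105641 311.0410315999312 242.18480720144302 [[-9.99568356e-01 -1.29959808e-02  2.63477914e-02  4.99696374e+02]
 [-2.93639152e-02  4.70294715e-01 -8.82020772e-01  9.41069288e+02]
 [-9.28501982e-04 -8.82413727e-01 -4.70473328e-01  5.02212515e+02]
 [ 0.00000000e+00  0.00000000e+00  0.00000000e+00  1.00000000e+00]]
```

View pics/top0.png

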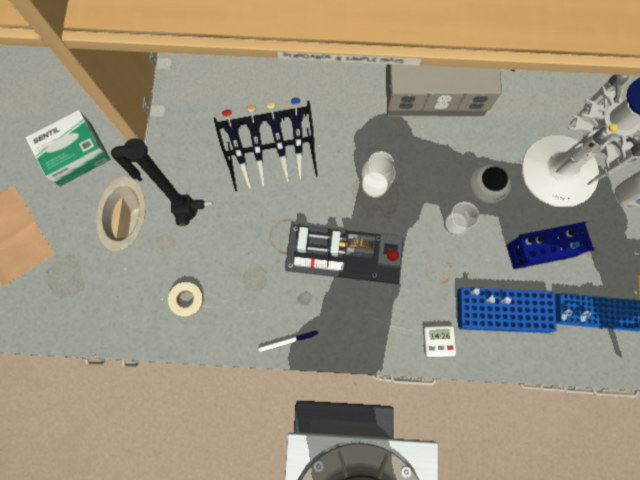

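View pics/side0.png

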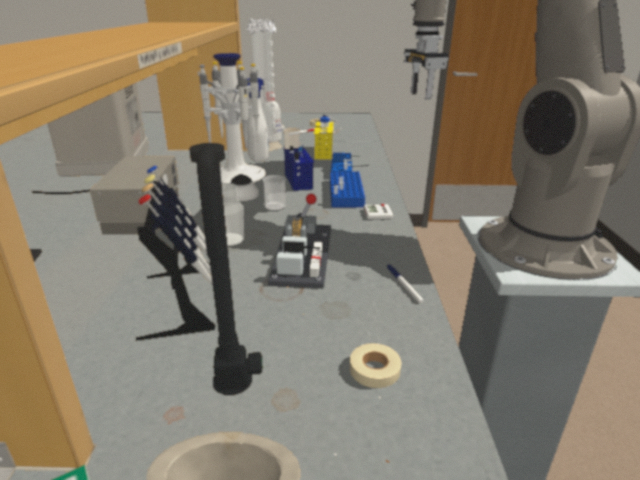

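The top view shows the clamp at about (345,252): red ball (392,254), wheel (360,245), scale (318,264). The flask is at (378,174) and the beaker at (461,218). Next I'll enlarge the clamp.

```bash
python3 - <<'E'
import cv2
a=cv2.imread("pics/top0.png")[212:292,275:415]
cv2.imwrite("pics/crop0.png",cv2.resize(a,(784,448),interpolation=cv2.INTER_CUBIC))
E
```

```text
(no output)
```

View pics/crop0.png

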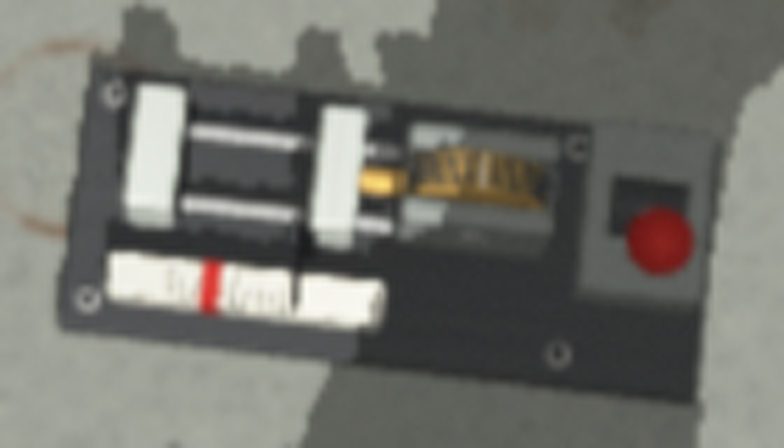

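The crop (scale 5.6) shows these points:
- Plate corners at (95,52), (60,328), (697,402) and (720,128).
- Pointer at x≈297, y 250-305.
- Red band centre at (210,287).
- Ball at (660,240).

```bash
cat > h.py <<'E'
import numpy as np
from scipy.optimize import least_squares
def ray(c,uv,z):
    T=np.array(c["cam_to_world"]); d=T[:3,:3]@[(uv[0]-c["cx"])/c["fx"],(uv[1]-c["cy"])/c["fy"],1]
    return T[:3,3]+d*(z-T[2,3])/d[2]
def toclamp(P,w): 
    c,s=np.cos(P[2]),np.sin(P[2]); d=np.array(w)[:2]-P[:2]; return np.array([c*d[0]+s*d[1],-s*d[0]+c*d[1]])
def toworld(P,x,y):
    c,s=np.cos(P[2]),np.sin(P[2]); return np.array([P[0]+c*x-s*y,P[1]+s*x+c*y])
E
python3 - <<'E'
from h import *
from rig import viewer
c=viewer.capture("top")
f=lambda u,v:(275+(u+.5)/5.6-.5,212+(v+.5)/5.6-.5)
cor=[((95,52),55,130),((60,328),-55,130),((697,402),-55,-130),((720,128),55,-130)]
W=[ray(c,f(*p),14)[:2] for p,_,_ in cor]
r=least_squares(lambda P:np.concatenate([toworld(P,x,y)-w for w,(_,x,y) in zip(W,cor)]),[600,100,0])
P=r.x; print(P,r.fun.round(1))
for n,p,z in(("ptr",(296,285),37),("band",(210,287),34),("ball",(660,240),89)):
    w=ray(c,f(*p),z); print(n,w,toclamp(P,w))
print("wheel",toworld(P,15,-32)); print("ballpath",toworld(P,-14,-100),toworld(P,44,-100))
for n,p,z in(("flask",(376,183),130),("flaskbase",(378,185),0),("beaker",(461,218),40)): print(n,ray(c,p,z))
E
```

```text
[ 5.47262014e+02  5.73581883e+01 -6.43813764e-02] [-3.2  0.7  3.1  1.5  2.1 -1.2 -1.9 -1.1]
ptr [516.01525373  95.13469211  37.        ] [-33.61244742  35.68791987]
band [513.89534274 129.20118511  34.        ] [-37.91969932  69.54744658]
ball [530.70652944 -41.56815696  89.        ] [-10.15656979 -99.78652175]
wheel [560.17215603  24.4594311 ]
ballpath [526.85732739 -41.53391851] [584.73716502 -45.26545925]
flask [674.15380705   2.03566892 130.        ]
flaskbase [717.27779282 -15.14617682   0.        ]
beaker [ 634.36444237 -200.29743323   40.        ]
```

```bash
cat >> h.py <<'E'
from scipy.spatial.transform import Rotation as R
def go(s,target,yaw=-0.064):
    q=np.array(s["orientation"]); Rt=R.from_quat(q[[1,2,3,0]])
    d=Rt.inv().apply(np.array(target)-s["tool_pos"])/25
    G=R.from_euler("z",yaw)*R.from_matrix(np.diag([1.,-1,-1]))
    w=np.degrees((Rt.inv()*G).as_rotvec())/5
    print("t",round(s["t"],2),"d",d.round(2),"w",w.round(2),"F",np.round(s["force"],1),"tcp",np.round(s["tool_pos"],1))
E
python3 -c "
from h import *; from rig import readout
go(readout.sense(),[560,24.5,150])"
```

```text
t 0.15 d [ 21.8  -21.74   2.22] w [-0.01  0.    3.94] F [-0.2  0.2 -0.7] tcp [ 186.3 -648.4  204.9]
```

Emit:
drive_tool(
  plan=[
    {"dx":1.1,"dy":-1.1,"wz":0.4,"grip":0},
    {"dx":2.2,"dy":-2.2,"wz":0.8,"grip":0},
    {"dx":3.3,"dy":-3.3,"wz":1.2,"grip":0},
    {"dx":4.4,"dy":-4.4,"wz":1.6,"grip":0},
    {"dx":5.5,"dy":-5.5,"wz":2.0,"grip":0},
  ],
  force=20,
)

```text
invalid input at $.plan[0]: expected keys dx, dy, dz, wx, wy, wz, grip
```

Emit:
drive_tool(
  plan=[
    {"dx":1.1,"dy":-1.1,"dz":0,"wx":0,"wy":0,"wz":0.4,"grip":0},
    {"dx":2.2,"dy":-2.2,"dz":0,"wx":0,"wy":0,"wz":0.8,"grip":0},
    {"dx":3.3,"dy":-3.3,"dz":0,"wx":0,"wy":0,"wz":1.2,"grip":0},
    {"dx":4.4,"dy":-4.4,"dz":0,"wx":0,"wy":0,"wz":1.6,"grip":0},
    {"dx":5.5,"dy":-5.5,"dz":0,"wx":0,"wy":0,"wz":2.0,"grip":0},
  ],
  force=20,
)

```text
t: 0.57
tool_pos: [281.0, -476.8, 205.3]
orientation: [-0.0, 0.999, 0.052, -0.0]
force: [0.9, -0.6, -0.1]
width: 64.1
grip_force: 0.0
```

```bash
python3 -c "
from h import *; from rig import readout
go(readout.sense(),[560,24.5,150])"
```

```text
t 0.57 d [ 13.17 -18.79   2.21] w [-0.    0.    1.92] F [ 0.9 -0.6 -0.1] tcp [ 281.  -476.8  205.3]
```

Emit:
drive_tool(
  plan=[
    {"dx":0.9,"dy":-1.3,"dz":0,"wx":0,"wy":0,"wz":0.4,"grip":0},
    {"dx":1.8,"dy":-2.6,"dz":0,"wx":0,"wy":0,"wz":0.8,"grip":0},
    {"dx":2.7,"dy":-3.9,"dz":0,"wx":0,"wy":0,"wz":1.2,"grip":0},
    {"dx":3.6,"dy":-5.2,"dz":0,"wx":0,"wy":0,"wz":1.6,"grip":0},
    {"dx":4.5,"dy":-6.5,"dz":0,"wx":0,"wy":0,"wz":1.9,"grip":0},
  ],
)

```text
t: 0.98
tool_pos: [375.8, -303.4, 205.6]
orientation: [0.0, 1.0, -0.031, 0.0]
force: [1.0, -0.6, -0.8]
width: 31.0
grip_force: 0.0
```

Emit:
drive_tool(
  plan=[
    {"dx":0.9,"dy":-1.3,"dz":0,"wx":0,"wy":0,"wz":0,"grip":0},
    {"dx":1.8,"dy":-2.6,"dz":0,"wx":0,"wy":0,"wz":0,"grip":0},
    {"dx":2.7,"dy":-3.9,"dz":0,"wx":0,"wy":0,"wz":0,"grip":0},
    {"dx":3.6,"dy":-5.2,"dz":0,"wx":0,"wy":0,"wz":0,"grip":0},
    {"dx":4.0,"dy":-6.0,"dz":0,"wx":0,"wy":0,"wz":0,"grip":0},
  ],
)

```text
t: 1.4
tool_pos: [486.6, -157.7, 205.6]
orientation: [-0.0, 1.0, -0.029, 0.0]
force: [-0.5, 0.5, -0.7]
width: 0.5
grip_force: 0.0
```

```bash
python3 -c "
from h import *; from rig import readout
go(readout.sense(),[560,24.5,150])"
```

```text
t 1.4 d [ 2.51 -7.44  2.23] w [-0.01 -0.01  0.08] F [-0.5  0.5 -0.7] tcp [ 486.6 -157.7  205.6]
```

Emit:
drive_tool(
  plan=[
    {"dx":0.6,"dy":-1.6,"dz":0,"wx":0,"wy":0,"wz":0.08,"grip":0},
    {"dx":1.1,"dy":-3.1,"dz":0.3,"wx":0,"wy":0,"wz":0.08,"grip":0},
    {"dx":1.7,"dy":-4.6,"dz":0.7,"wx":0,"wy":0,"wz":0.08,"grip":0},
    {"dx":2.2,"dy":-6.0,"dz":1.2,"wx":0,"wy":0,"wz":0.08,"grip":0},
    {"dx":2.5,"dy":-6.95,"dz":2.2,"wx":0,"wy":0,"wz":0.08,"grip":0},
  ],
)

```text
t: 1.82
tool_pos: [559.5, 12.1, 151.9]
orientation: [-0.001, 0.999, -0.033, 0.002]
force: [1.0, -0.1, -0.3]
width: 0.5
grip_force: 0.0
```

Emit:
drive_tool(
  plan=[
    {"dx":0,"dy":0,"dz":0.8,"wx":0,"wy":0,"wz":0,"grip":0},
    {"dx":0,"dy":0,"dz":1.6,"wx":0,"wy":0,"wz":0,"grip":0},
    {"dx":0,"dy":0,"dz":1.6,"wx":0,"wy":0,"wz":0,"grip":0},
    {"dx":0,"dy":0,"dz":1.6,"wx":0,"wy":0,"wz":0,"grip":0},
    {"dx":0,"dy":0,"dz":1.6,"wx":0,"wy":0,"wz":0,"grip":0},
  ],
)

```text
t: 2.23
tool_pos: [557.6, 7.9, 111.5]
orientation: [-0.0, 0.999, -0.034, 0.0]
force: [-0.1, -0.2, 0.0]
width: 0.6
grip_force: 0.0
```

```bash
python3 -c "
from h import *; from rig import readout,viewer
import cv2
go(readout.sense(),[559.4,12.5,75])
a=[viewer.capture('top')['pixels'][202:302,265:415],viewer.capture('side')['pixels'][130:290,240:400]]
cv2.imwrite('pics/c1.png',cv2.hconcat([cv2.resize(a[0],(480,320),interpolation=2),cv2.resize(a[1],(320,320),interpolation=2)]))"
```

```text
t 2.23 d [ 0.06 -0.19  1.46] w [-0.   -0.01 -0.05] F [-0.1 -0.2  0. ] tcp [557.6   7.9 111.5]
```

View pics/c1.png

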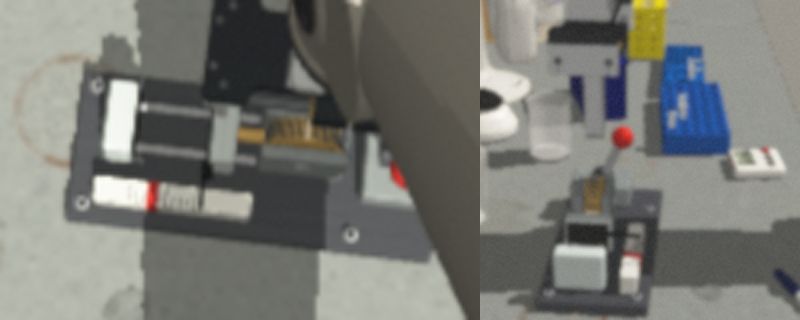

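The fingertip hangs over the wheel. The scale stays in view, with the red band at crop (152,195) and the pointer at (205,190). I'll lower it onto the wheel.

Emit:
drive_tool(
  plan=[
    {"dx":0.06,"dy":-0.25,"dz":0.7,"wx":0,"wy":0,"wz":0,"grip":0},
    {"dx":0.06,"dy":-0.25,"dz":1.3,"wx":0,"wy":0,"wz":0,"grip":0},
    {"dx":0.06,"dy":-0.25,"dz":1.46,"wx":0,"wy":0,"wz":0,"grip":0},
    {"dx":0.06,"dy":-0.25,"dz":1.46,"wx":0,"wy":0,"wz":0,"grip":0},
    {"dx":0.06,"dy":-0.25,"dz":1.46,"wx":0,"wy":0,"wz":0,"grip":0},
  ],
)

```text
t: 2.75
tool_pos: [559.5, 14.0, 74.9]
orientation: [-0.0, 0.999, -0.034, 0.0]
force: [0.3, -0.2, -0.2]
width: 0.5
grip_force: 0.0
```

Emit:
drive_tool(
  plan=[
    {"dx":0,"dy":0,"dz":0.04,"wx":0,"wy":0,"wz":0,"grip":0},
    {"dx":0,"dy":0,"dz":0.08,"wx":0,"wy":0,"wz":0,"grip":0},
    {"dx":0,"dy":0,"dz":0.08,"wx":0,"wy":0,"wz":0,"grip":0},
    {"dx":0,"dy":0,"dz":0.08,"wx":0,"wy":0,"wz":0,"grip":0},
    {"dx":0,"dy":0,"dz":0.08,"wx":0,"wy":0,"wz":0,"grip":0},
  ],
)

```text
t: 3.17
tool_pos: [559.2, 14.2, 72.2]
orientation: [-0.0, 0.999, -0.034, 0.0]
force: [0.7, -0.0, -0.1]
width: 0.8
grip_force: 0.0
```

Emit:
drive_tool(
  plan=[
    {"dx":0,"dy":0,"dz":0.02,"wx":0,"wy":0,"wz":0,"grip":0},
    {"dx":0,"dy":0,"dz":0.04,"wx":0,"wy":0,"wz":0,"grip":0},
    {"dx":0,"dy":0,"dz":0.04,"wx":0,"wy":0,"wz":0,"grip":0},
    {"dx":0,"dy":0,"dz":0.04,"wx":0,"wy":0,"wz":0,"grip":0},
    {"dx":0,"dy":0,"dz":0.04,"wx":0,"wy":0,"wz":0,"grip":0},
  ],
)

```text
t: 3.58
tool_pos: [559.3, 14.3, 71.2]
orientation: [-0.0, 0.999, -0.034, 0.0]
force: [-1.7, 0.6, 4.9]
width: 0.5
grip_force: 2.3
```

Emit:
drive_tool(
  plan=[
    {"dx":0,"dy":-0.2,"dz":0.01,"wx":0,"wy":0,"wz":0,"grip":0},
    {"dx":0,"dy":-0.4,"dz":0.01,"wx":0,"wy":0,"wz":0,"grip":0},
    {"dx":0,"dy":-0.6,"dz":0.01,"wx":0,"wy":0,"wz":0,"grip":0},
    {"dx":0,"dy":-0.8,"dz":0.01,"wx":0,"wy":0,"wz":0,"grip":0},
    {"dx":0,"dy":-0.8,"dz":0.01,"wx":0,"wy":0,"wz":0,"grip":0},
  ],
)

```text
t: 4.0
tool_pos: [560.5, 35.4, 70.8]
orientation: [-0.0, 0.999, -0.033, 0.0]
force: [-0.1, 1.4, 0.2]
width: 0.6
grip_force: 0.4
```

```bash
python3 -c "
from h import *; from rig import readout,viewer
import cv2
go(readout.sense(),[559.4,12.5,75])
a=viewer.capture('top')['pixels'][232:282,285:360]
cv2.imwrite('pics/c2.png',cv2.resize(a,(600,400),interpolation=2))"
```

```text
t 4.0 d [ 0.02  0.92 -0.17] w [-0.01 -0.   -0.03] F [-0.1  1.4  0.2] tcp [560.5  35.4  70.8]
```

View pics/c2.png

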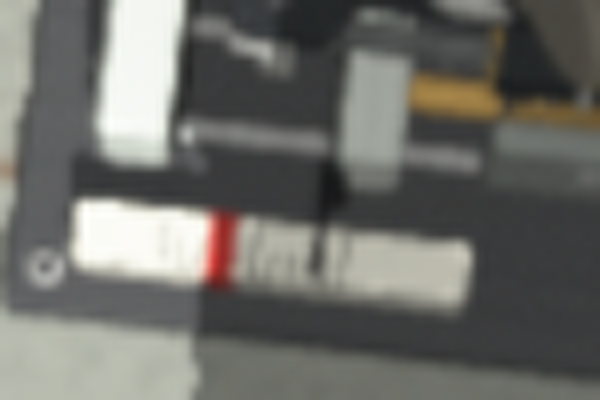

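Pointer tip is at crop (317,268), so it has moved about 6.5 mm. The band is at (221,250). The stroke works, so I'll repeat it.

Emit:
drive_tool(
  plan=[
    {"dx":0,"dy":0,"dz":-0.4,"wx":0,"wy":0,"wz":0,"grip":0},
    {"dx":0.0,"dy":0.85,"dz":-0.4,"wx":0,"wy":0,"wz":0,"grip":0},
    {"dx":0,"dy":0.85,"dz":-0.2,"wx":0,"wy":0,"wz":0,"grip":0},
    {"dx":0,"dy":0.85,"dz":0.02,"wx":0,"wy":0,"wz":0,"grip":0},
    {"dx":0,"dy":0.85,"dz":0.02,"wx":0,"wy":0,"wz":0,"grip":0},
  ],
)

```text
t: 4.47
tool_pos: [559.3, 12.0, 70.1]
orientation: [0.0, 0.999, -0.034, 0.0]
force: [-1.1, -4.9, 9.5]
width: 0.3
grip_force: 5.0
```

Emit:
drive_tool(
  plan=[
    {"dx":0,"dy":0,"dz":0,"wx":0,"wy":0,"wz":0,"grip":0},
    {"dx":0,"dy":-0.2,"dz":0,"wx":0,"wy":0,"wz":0,"grip":0},
    {"dx":0,"dy":-0.4,"dz":0,"wx":0,"wy":0,"wz":0,"grip":0},
    {"dx":0,"dy":-0.6,"dz":0,"wx":0,"wy":0,"wz":0,"grip":0},
    {"dx":0,"dy":-0.7,"dz":0,"wx":0,"wy":0,"wz":0,"grip":0},
  ],
)

```text
t: 4.88
tool_pos: [560.8, 31.8, 71.3]
orientation: [-0.0, 0.999, -0.033, 0.001]
force: [-2.3, 1.4, 11.4]
width: 0.5
grip_force: 5.6
```

```bash
python3 -c "
from h import *; from rig import readout,viewer
import cv2
go(readout.sense(),[559.4,12.5,75])
c=viewer.capture('top');a=c['pixels'][232:282,285:360]
cv2.imwrite('pics/c3.png',cv2.resize(a,(600,400),interpolation=2))
P=[547.26,57.36,-.0644]
f=lambda u,v:(285+(u+.5)/8-.5,232+(v+.5)/8-.5)
print(toclamp(P,ray(c,f(317,268),37)),toclamp(P,ray(c,f(221,250),34)))"
```

```text
t 4.88 d [-0.    0.78 -0.15] w [-0.01 -0.01 -0.03] F [-2.3  1.4 11.4] tcp [560.8  31.8  71.3]
[-40.26945667  42.18263948] [-37.83233522  69.33547221]
```

View pics/c3.png

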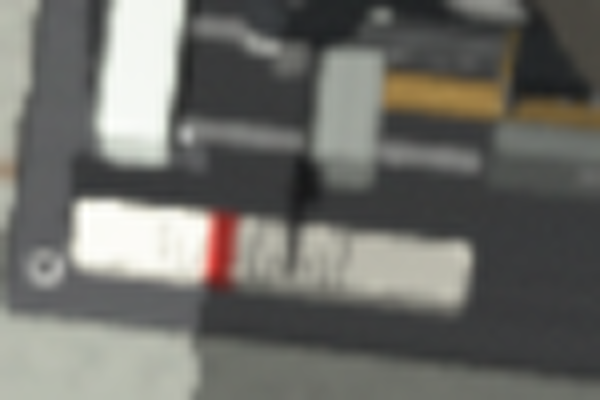

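The pointer is now at crop x≈293 against the band at 221, so about 20.6 mm remain. Two more strokes like the last one.

Emit:
drive_tool(
  plan=[
    {"dx":0,"dy":0,"dz":-0.4,"wx":0,"wy":0,"wz":0,"grip":0},
    {"dx":0.0,"dy":0.7,"dz":-0.4,"wx":0,"wy":0,"wz":0,"grip":0},
    {"dx":0,"dy":0.7,"dz":-0.2,"wx":0,"wy":0,"wz":0,"grip":0},
    {"dx":0,"dy":0.7,"dz":-0.01,"wx":0,"wy":0,"wz":0,"grip":0},
    {"dx":0,"dy":0.7,"dz":-0.01,"wx":0,"wy":0,"wz":0,"grip":0},
  ],
)

```text
t: 5.35
tool_pos: [559.2, 12.5, 70.2]
orientation: [0.0, 0.999, -0.034, 0.0]
force: [-2.5, -4.3, 11.7]
width: 0.3
grip_force: 6.3
```

Emit:
drive_tool(
  plan=[
    {"dx":0,"dy":0,"dz":0,"wx":0,"wy":0,"wz":0,"grip":0},
    {"dx":0,"dy":-0.2,"dz":0,"wx":0,"wy":0,"wz":0,"grip":0},
    {"dx":0,"dy":-0.4,"dz":0,"wx":0,"wy":0,"wz":0,"grip":0},
    {"dx":0,"dy":-0.6,"dz":0,"wx":0,"wy":0,"wz":0,"grip":0},
    {"dx":0,"dy":-0.7,"dz":0,"wx":0,"wy":0,"wz":0,"grip":0},
  ],
)

```text
t: 5.77
tool_pos: [560.6, 32.3, 71.2]
orientation: [-0.0, 0.999, -0.033, 0.0]
force: [-2.2, 2.5, 11.0]
width: 0.2
grip_force: 5.6
```

Emit:
drive_tool(
  plan=[
    {"dx":0,"dy":0,"dz":-0.4,"wx":0,"wy":0,"wz":0,"grip":0},
    {"dx":0.0,"dy":0.7,"dz":-0.4,"wx":0,"wy":0,"wz":0,"grip":0},
    {"dx":0,"dy":0.7,"dz":-0.2,"wx":0,"wy":0,"wz":0,"grip":0},
    {"dx":0,"dy":0.7,"dz":0,"wx":0,"wy":0,"wz":0,"grip":0},
    {"dx":0,"dy":0.7,"dz":0,"wx":0,"wy":0,"wz":0,"grip":0},
  ],
)

```text
t: 6.18
tool_pos: [559.1, 12.5, 70.1]
orientation: [0.0, 0.999, -0.034, -0.0]
force: [-2.3, -6.0, 13.1]
width: 0.2
grip_force: 7.2
```

Emit:
drive_tool(
  plan=[
    {"dx":0,"dy":0,"dz":0,"wx":0,"wy":0,"wz":0,"grip":0},
    {"dx":0,"dy":-0.2,"dz":0,"wx":0,"wy":0,"wz":0,"grip":0},
    {"dx":0,"dy":-0.4,"dz":0,"wx":0,"wy":0,"wz":0,"grip":0},
    {"dx":0,"dy":-0.6,"dz":0,"wx":0,"wy":0,"wz":0,"grip":0},
    {"dx":0,"dy":-0.7,"dz":0,"wx":0,"wy":0,"wz":0,"grip":0},
  ],
)

```text
t: 6.6
tool_pos: [560.6, 32.4, 71.2]
orientation: [-0.0, 0.999, -0.033, 0.0]
force: [-2.3, 1.8, 12.0]
width: 0.7
grip_force: 6.2
```

```bash
python3 -c "
from h import *; from rig import readout,viewer
import cv2
go(readout.sense(),[559.4,12.5,75])
c=viewer.capture('top');a=c['pixels'][232:282,285:360]
cv2.imwrite('pics/c4.png',cv2.resize(a,(600,400),interpolation=2))"
```

```text
t 6.6 d [ 0.01  0.8  -0.15] w [-0.01 -0.01 -0.03] F [-2.3  1.8 12. ] tcp [560.6  32.4  71.2]
```

View pics/c4.png

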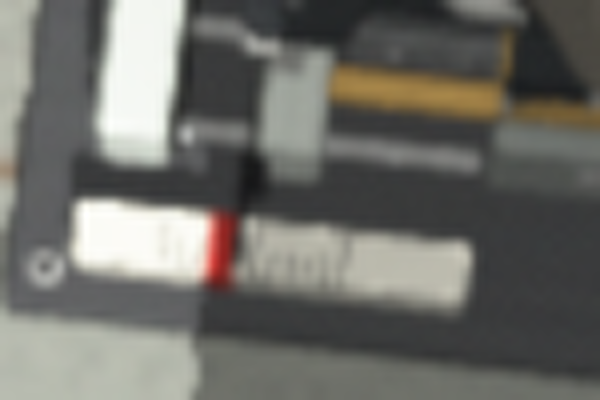

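The jaw edge moved 52 px (about 14 mm). The pointer is at x≈241 and the band at 221, leaving about 6.2 mm, so the next stroke is slightly shorter.

Emit:
drive_tool(
  plan=[
    {"dx":0,"dy":0,"dz":-0.4,"wx":0,"wy":0,"wz":0,"grip":0},
    {"dx":0.0,"dy":0.7,"dz":-0.4,"wx":0,"wy":0,"wz":0,"grip":0},
    {"dx":0,"dy":0.7,"dz":-0.2,"wx":0,"wy":0,"wz":0,"grip":0},
    {"dx":0,"dy":0.7,"dz":0,"wx":0,"wy":0,"wz":0,"grip":0},
    {"dx":0,"dy":0.7,"dz":0,"wx":0,"wy":0,"wz":0,"grip":0},
  ],
)

```text
t: 7.07
tool_pos: [559.0, 12.5, 70.1]
orientation: [0.0, 0.999, -0.034, -0.0]
force: [-2.0, -5.3, 14.2]
width: 0.1
grip_force: 7.6
```

Emit:
drive_tool(
  plan=[
    {"dx":0,"dy":0,"dz":0,"wx":0,"wy":0,"wz":0,"grip":0},
    {"dx":0,"dy":-0.2,"dz":0,"wx":0,"wy":0,"wz":0,"grip":0},
    {"dx":0,"dy":-0.4,"dz":0,"wx":0,"wy":0,"wz":0,"grip":0},
    {"dx":0,"dy":-0.6,"dz":0,"wx":0,"wy":0,"wz":0,"grip":0},
    {"dx":0,"dy":-0.6,"dz":0,"wx":0,"wy":0,"wz":0,"grip":0},
  ],
)

```text
t: 7.48
tool_pos: [560.6, 30.5, 71.3]
orientation: [-0.001, 0.999, -0.033, 0.001]
force: [-5.7, 4.5, 22.3]
width: -0.1
grip_force: 11.8
```

Emit:
drive_tool(
  plan=[
    {"dx":0,"dy":0,"dz":-0.6,"wx":0,"wy":0,"wz":0,"grip":0},
    {"dx":0,"dy":0,"dz":-1.6,"wx":0,"wy":0,"wz":0,"grip":0},
    {"dx":0,"dy":0,"dz":-2.5,"wx":0,"wy":0,"wz":0,"grip":0},
    {"dx":0,"dy":0,"dz":-2.5,"wx":0,"wy":0,"wz":0,"grip":0},
    {"dx":0,"dy":0,"dz":-2.5,"wx":0,"wy":0,"wz":0,"grip":0},
  ],
)

```text
t: 7.9
tool_pos: [560.4, 28.8, 133.4]
orientation: [-0.0, 0.999, -0.034, 0.001]
force: [0.4, 1.1, -1.4]
width: 0.6
grip_force: 0.0
```

```bash
python3 -c "
from h import *; from rig import readout,viewer
import cv2
go(readout.sense(),[559.4,12.5,75])
c=viewer.capture('top');a=c['pixels'][232:282,285:360]
b=viewer.capture('side')['pixels'][180:300,260:350]
cv2.imwrite('pics/c5.png',cv2.hconcat([cv2.resize(a,(498,400),interpolation=2)[:, :], cv2.resize(b,(300,400),interpolation=2)]))"
```

```text
t 7.9 d [-0.    0.66  2.33] w [-0.   -0.01 -0.04] F [ 0.4  1.1 -1.4] tcp [560.4  28.8 133.4]
```

View pics/c5.png

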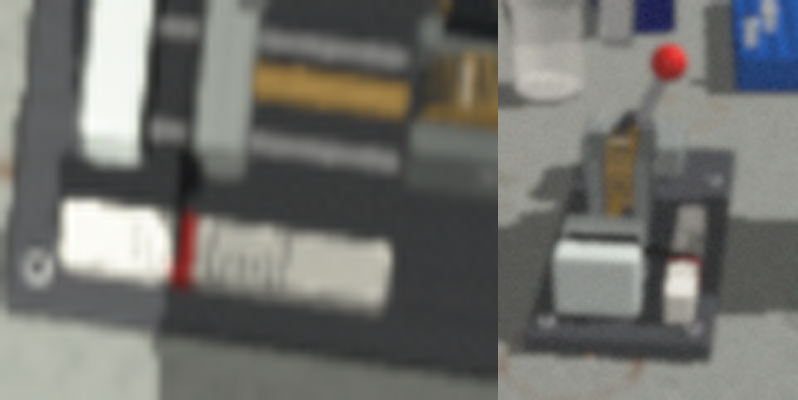

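The pointer now stands on the red band near its middle. I'll check it numerically.

```bash
python3 -c "
from h import *; from rig import viewer
import cv2
c=viewer.capture('top')['pixels'].astype(int); o=cv2.imread('pics/top0.png').astype(int)
for v in range(257,268):
  print(v,'now R',c[v,308:318,2],'G',c[v,308:318,1],' was R',o[v,308:318,2],'G',o[v,308:318,1])"
```

```text
257 now R [80 67 60 46 38 52 56 57 58 57] G [80 68 62 47 36 49 53 58 59 58]  was R [73 68 64 63 62 59 56 51 51 49] G [73 69 63 55 51 51 50 51 52 50]
258 now R [171 120  99  66  56  83  83  74  75  68] G [170 120  99  65  38  48  58  69  75  68]  was R [164 150 134 127 131 115 105  87  82  72] G [163 149 124  82  56  53  61  77  81  72]
259 now R [230 173 139  87  82 124 132 144 149 120] G [229 172 138  84  40  47  80 130 147 120]  was R [226 222 213 199 193 185 188 197 191 159] G [226 221 194 121  63  62 111 174 188 158]
260 now R [246 224 163  90  96 145 157 177 177 153] G [246 223 162  84  38  51 103 165 176 152]  was R [239 239 235 224 218 218 226 238 234 216] G [238 237 219 128  64  71 150 229 232 214]
261 now R [249 243 186  89  99 148 161 175 169 157] G [249 243 185  81  36  57 113 170 167 156]  was R [240 238 228 223 220 221 230 240 235 226] G [239 236 204 111  62  80 166 236 234 225]
262 now R [250 245 201  97 107 148 162 171 157 157] G [249 245 200  85  38  59 116 166 156 155]  was R [239 234 218 222 220 221 231 237 227 227] G [238 232 186 104  62  86 171 233 225 225]
263 no
[... 238 characters left out ...]
243 226 194  77  37  63 118 158 146 169]  was R [229 218 222 219 219 219 224 231 217 237] G [228 206 175  82  58  92 174 228 215 236]
265 now R [233 229 209 130 132 149 161 163 139 165] G [231 222 171  67  40  79 136 159 138 164]  was R [216 219 223 214 214 220 229 230 205 232] G [214 204 167  78  61 117 200 227 203 231]
266 now R [198 189 160 125 123 133 147 146 127 141] G [196 181 124  52  39  75 126 143 126 141]  was R [183 197 199 189 190 201 219 217 190 211] G [182 185 147  68  57 113 188 214 189 211]
267 now R [143 117  99  92  95  98 106 112 108 111] G [143 113  78  45  39  54  88 110 108 112]  was R [137 142 148 146 149 153 163 174 171 176] G [136 134 113  67  57  84 136 171 171 174]
```

The band centre is at ≈312.1 px and the pointer at ≈311.3 px, so the offset is about 1.8 mm, inside the tolerance. Next is the lever: I'll go behind the ball on the robot's side.

Emit:
drive_tool(
  plan=[
    {"dx":-0.8,"dy":0.9,"dz":0,"wx":0,"wy":0,"wz":0,"grip":0},
    {"dx":-1.6,"dy":1.9,"dz":0,"wx":0,"wy":0,"wz":0,"grip":0},
    {"dx":-2.4,"dy":2.9,"dz":0,"wx":0,"wy":0,"wz":0,"grip":0},
    {"dx":-2.4,"dy":2.9,"dz":0,"wx":0,"wy":0,"wz":0,"grip":0},
    {"dx":-2.4,"dy":2.9,"dz":0.5,"wx":0,"wy":0,"wz":0,"grip":0},
  ],
)

```text
t: 8.47
tool_pos: [494.9, -41.8, 121.2]
orientation: [0.0, 0.999, -0.035, 0.001]
force: [1.4, 0.8, -0.3]
width: 0.7
grip_force: 0.0
```

Emit:
drive_tool(
  plan=[
    {"dx":0,"dy":0,"dz":0.6,"wx":0,"wy":0,"wz":0,"grip":0},
    {"dx":0,"dy":0,"dz":1.2,"wx":0,"wy":0,"wz":0,"grip":0},
    {"dx":0,"dy":0,"dz":1.8,"wx":0,"wy":0,"wz":0,"grip":0},
    {"dx":0,"dy":0,"dz":1.8,"wx":0,"wy":0,"wz":0,"grip":0},
    {"dx":0,"dy":0,"dz":1.8,"wx":0,"wy":0,"wz":0,"grip":0},
  ],
)

```text
t: 8.88
tool_pos: [494.4, -40.0, 74.5]
orientation: [-0.0, 0.999, -0.034, -0.001]
force: [0.3, -0.5, 0.8]
width: 0.4
grip_force: 0.0
```

```bash
python3 -c "
from h import *; from rig import readout
P=[547.26,57.36,-.0644]
s=readout.sense(); go(s,[*toworld(P,20,-100),76]); print(toclamp(P,s['tool_pos']))"
```

```text
t 8.88 d [ 2.66 -0.03 -0.07] w [-0.    0.03 -0.04] F [ 0.3 -0.5  0.8] tcp [494.4 -40.   74.5]
[ -46.47948755 -100.5763594 ]
```

Emit:
drive_tool(
  plan=[
    {"dx":0.3,"dy":0,"dz":0,"wx":0,"wy":0,"wz":0,"grip":0},
    {"dx":0.6,"dy":0,"dz":0,"wx":0,"wy":0,"wz":0,"grip":0},
    {"dx":0.9,"dy":0,"dz":0,"wx":0,"wy":0,"wz":0,"grip":0},
    {"dx":1.2,"dy":0,"dz":0,"wx":0,"wy":0,"wz":0,"grip":0},
    {"dx":1.5,"dy":0,"dz":0,"wx":0,"wy":0,"wz":0,"grip":0},
  ],
)

```text
t: 9.3
tool_pos: [533.9, -42.9, 75.9]
orientation: [-0.0, 0.999, -0.034, 0.0]
force: [-0.9, 0.7, 2.3]
width: 0.6
grip_force: 0.7
```

Emit:
drive_tool(
  plan=[
    {"dx":0.3,"dy":0,"dz":0,"wx":0,"wy":0,"wz":0,"grip":0},
    {"dx":0.6,"dy":0,"dz":0,"wx":0,"wy":0,"wz":0,"grip":0},
    {"dx":0.85,"dy":0,"dz":0,"wx":0,"wy":0,"wz":0,"grip":0},
    {"dx":1.0,"dy":0,"dz":0,"wx":0,"wy":0,"wz":0,"grip":0},
    {"dx":1.1,"dy":0,"dz":0,"wx":0,"wy":0,"wz":0,"grip":0},
  ],
)

```text
t: 9.72
tool_pos: [560.5, -44.7, 75.3]
orientation: [-0.0, 0.999, -0.034, -0.0]
force: [-1.0, -0.4, -0.9]
width: 0.5
grip_force: 0.7
```

```bash
python3 -c "
from h import *; from rig import readout
P=[547.26,57.36,-.0644]
s=readout.sense(); go(s,[*toworld(P,20,-100),76]); print(toclamp(P,s['tool_pos']))"
```

```text
t 9.72 d [ 0.01 -0.04 -0.03] w [-0.    0.   -0.04] F [-1.  -0.4 -0.9] tcp [560.5 -44.7  75.3]
[  19.7709747  -101.01427247]
```

Creeping on in small steps until the stop is felt.

Emit:
drive_tool(
  plan=[
    {"dx":0.04,"dy":0,"dz":0,"wx":0,"wy":0,"wz":0,"grip":0},
    {"dx":0.08,"dy":0,"dz":0,"wx":0,"wy":0,"wz":0,"grip":0},
    {"dx":0.1,"dy":0,"dz":0,"wx":0,"wy":0,"wz":0,"grip":0},
    {"dx":0.1,"dy":0,"dz":0,"wx":0,"wy":0,"wz":0,"grip":0},
    {"dx":0.1,"dy":0,"dz":0,"wx":0,"wy":0,"wz":0,"grip":0},
  ],
)

```text
t: 10.13
tool_pos: [561.2, -44.8, 75.2]
orientation: [0.0, 0.999, -0.034, -0.001]
force: [-7.5, 1.5, 0.5]
width: 0.5
grip_force: 3.6
```

The force rose to 7.5 N, so the stop is reached. I'll back off, rise and look.

Emit:
drive_tool(
  plan=[
    {"dx":-0.5,"dy":0,"dz":0,"wx":0,"wy":0,"wz":0,"grip":0},
    {"dx":-1.2,"dy":0,"dz":0,"wx":0,"wy":0,"wz":0,"grip":0},
    {"dx":-2.2,"dy":0,"dz":-1,"wx":0,"wy":0,"wz":0,"grip":0},
    {"dx":-2.8,"dy":0.6,"dz":-2.3,"wx":0,"wy":0,"wz":0,"grip":0},
    {"dx":-2.8,"dy":1.8,"dz":-3.5,"wx":0,"wy":0,"wz":0,"grip":0},
  ],
)

```text
t: 10.55
tool_pos: [487.2, -81.8, 163.5]
orientation: [-0.0, 1.0, -0.031, -0.001]
force: [2.5, -0.3, 0.5]
width: 0.4
grip_force: 0.0
```

Emit:
drive_tool(
  plan=[
    {"dx":0,"dy":1,"dz":-1,"wx":0,"wy":0,"wz":0,"grip":0},
    {"dx":0,"dy":2.2,"dz":-1.5,"wx":0,"wy":0,"wz":0,"grip":0},
    {"dx":0,"dy":3.4,"dz":-1.5,"wx":0,"wy":0,"wz":0,"grip":0},
    {"dx":0,"dy":4.4,"dz":-1.5,"wx":0,"wy":0,"wz":0,"grip":0},
    {"dx":0,"dy":5,"dz":-1.5,"wx":0,"wy":0,"wz":0,"grip":0},
  ],
)

```text
t: 10.97
tool_pos: [480.9, -212.4, 200.7]
orientation: [0.001, 0.999, -0.035, 0.001]
force: [-0.0, 0.1, -0.0]
width: 0.2
grip_force: 0.0
```

```bash
python3 -c "
from h import *; from rig import readout,viewer
import cv2
s=readout.sense(); print(s['tool_pos'],s['force'])
c=viewer.capture('top')['pixels']; a=c[222:302,275:415]
b=viewer.capture('side')['pixels'][180:300,260:350]
cv2.imwrite('pics/c6.png',cv2.hconcat([cv2.resize(a,(500,286),interpolation=2), cv2.resize(b,(215,286),interpolation=2)]))
c=c.astype(int)
for v in (260,262,264): print(c[v,306:318,2],c[v,306:318,1])
"
```

```text
[ 480.91671609 -212.35630807  200.65308927] [-0.01507558  0.09679815 -0.025312  ]
[233 240 240 227 149  79  85 129 141 159 160 136] [233 240 239 226 148  73  33  44  92 148 159 135]
[233 226 240 225 130  70  96 133 145 153 141 141] [232 225 239 224 129  57  33  52 104 148 140 140]
[235 223 230 193 128  83 113 131 139 147 131 153] [234 222 229 188 115  44  33  55 106 143 130 152]
```

View pics/c6.png

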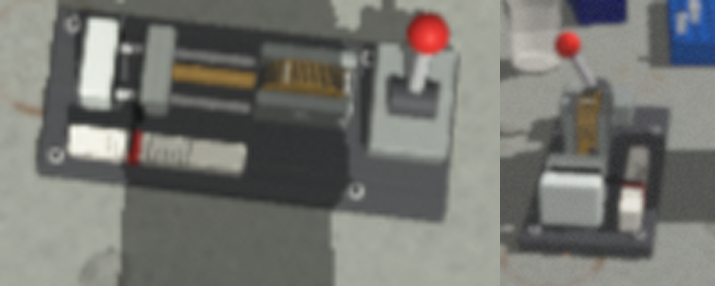

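The lever leans fully over to +x and the pointer sits on the red band, about 2 mm from its middle (limit 4.5 mm). The arm is clear of everything, so I'll hand in.

```bash
python3 -c "
from rig import finish_job
print(finish_job())"
```

```text
the job is handed in; nothing more can be done
None
```

I handed the job in at about 11 s: the pointer stands on the red band, about 2 mm from its middle (limit 4.5 mm), the lock lever is over against its stop, and the arm is clear; no verdict was returned.

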